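# Fetch a tube sleeve from the leaning canister and square it to the stop bar

## Robot

A 7-joint arm with a two-finger parallel gripper is mounted at the origin on the work surface. World frame = base frame: x ahead of the robot, y to its left, z up, the work surface at z = 0. Lengths are in mm, angles in rad, forces in N, time in s.
With the tool pointing down it reaches from about 400 to 900 mm from the base axis. Payload 5.6 kg.
Tool frame: the origin (TCP) lies midway between the tips of the shut fingers; the grasp point (between the pads) lies 19 mm behind it; z points along the fingers, y is the direction in which the jaws open and shut (so a half turn about z gives the same grasp; the last joint's range is limited). The gripper opens to 92 mm and grips with 3 to 60 N. Pads are 20 mm wide; open, the fingers measure 128 mm over their backs; the gripper's body (75 mm by 189 mm) begins 69 mm behind the grasp point.
Start: joints at [1.297, 0.468, -0.012, 1.603, 0.006, 1.071, -0.056], TCP at [148.648, -632.783, 188.592] pointing down, gripper open.
Joint ranges: [-2.53, 2.53], [-0.31, 2.02], [-1.57, 1.55], [0.28, 2.44], [-1.29, 4.43], [0.15, 1.84], [-2.92, 2.92]. Speed limits (rad/s): [2.57, 2.57, 3.14, 3.14, 3.14, 3.14, 3.14].

## Interface

Orientations are given as a unit quaternion [x, y, z, w].
In Python, from station import robot gives the robot as it stands.
- The arm moves only by the tool step_arm, never from a script. Its argument "rows" is a list that holds one entry, the list of rows, each a list of 4 numbers: the shift along the tool's x, y, z in m, then the turn about the tool's z in degrees. In form: [[[dx, dy, dz, twist], ...]]. A call has exactly 10 rows; each row is the pose to reach, as a shift and turn from the pose commanded when the call began, along the tool's axes at that moment; what a row does not reach only later rows make up. A row lasts 1/10 s, in which the tool goes at most 50 mm and 8.59 degrees, less where a joint would pass 70% of its speed; a pose out of reach is approached as far as the arm can. A call with a gripper value outside its range is refused whole. "claw" is the closure in counts, from 0 (fully open) to 255 (shut), set as the call begins (left out, the last holds). The fingers move at their own pace and stop on an object; "newtons" is the grip in N (left out, the last holds). Time passes only in rows, so rows that repeat a pose let the fingers close, or fill a call up. It gives the time, the measured TCP pose, the force and the opening at its end, in the units of the state.
- robot.get_state(): the state, without advancing time (a new reading comes with each control period).
- robot.snapshot(name): name is "side" or "top" or "wrist"; returns a dict with "frame" (480x640x3 uint8, red, green, blue), "vertical_fov" (degrees; the focal length in pixels is half the picture's height over the tangent of half this angle, whatever the lens; pixels are square), "cx", "cy" (the principal point, pixels), "pose" (4x4, takes a point from camera to world coordinates). Camera axes: x right, y down, z forward; pixel columns grow to the right and rows downward; lengths in mm; the calibration is good to about 2 mm. A picture is of the moment at which its call begins. There is no depth.
- robot.hand_in(): hands the job in, once; it reports no verdict.
Trained networks look in a picture, given as the dict that the camera call returned (one of the last four; its "shot" number tells which), for a name from the list of things; names that differ only in an ending like _2 or _b are one class to them, and where a whole thing is asked for, a point or a joint stands for the part that bears it (a point fixed in the world has none). Each returns a list of dicts, best first, with "conf" (0 to 1); they miss things now and then, are a little off and sometimes report something else, mostly with a low value. They report only what shows in the picture. A call takes as long as a camera call. They do not tell look-alikes from the thing itself.
- robot.boxes_of(label, picture): "extent" ([left, top, width, height] in pixels, round what is visible of it).
- robot.cut_out(label, picture): "region" (480x640 bool, what is visible of it) and "extent" ([left, top, width, height] in pixels, round what is visible of it).
The state is a dict: "clock": time; "joint_positions": joint angles; "qvel": joint speeds; "joint_efforts": joint torques, N m; "position": TCP position; "ee_rot": TCP orientation; "wrist_force": force on the tool from outside, world axes, zero at the start; "wrist_torque": the same for the moment, N m; "finger_gap": finger opening in mm.
Only numpy, scipy, OpenCV 4.12 (cv2) and the standard library are available. Lean on these libraries where they do the work, as an engineer would, in place of code of your own. Each camera call takes 0.05 s, during which the arm holds its last target. There are 200 camera calls.

## Task

Slide the shutter of the leaning canister fully open to its end stop and leave it open. Reach down inside, draw out the square tube sleeve that stands at the bottom by the inside of its bore, and lower it, still held, to stand upright on the table in front of the stop bar; then push it flat up against the bar, its whole width backed, press it home with about 10 N (never more than 40 N), and let go. Leave the other things on the table where they are.

Things in the scene. Friction and masses are not known exactly. Their poses are not given: they have to be found in the camera images.
- shutter (a joint): flat steel shutter on the canister's mouth: opening in m, 0 = mouth covered, 0.100 = fully open against its end stop. It slides along the +y axis of mouth, level, with about 4 N of friction, and stays where it is left; it may start up to 30 mm open.
- shutter_grip (a point): centre of the shutter's black grip block, which stands on the shutter and rides with it: 34 mm (x of mouth) by 16 mm (along the slide) by 30 mm tall (along z of mouth). The shutter's upper face is 15 mm below this point; the two rails beside it reach 2 mm higher than that face.
- mouth (a point): centre of the canister's square mouth, at rim height, about 135 mm above the table. z points out of the mouth along the canister's axis, y (level) is the way the shutter opens, x points away from its front and upwards. Rails beside the shutter reach 56 mm from the axis in x, -49 to +158 mm in y, 5 mm above the rim. With the shutter open its grip is 112 to 128 mm off in y and 35 mm above the rim.
- canister: grey steel box canister, fixed, leaning 22 degrees with its mouth towards the robot's side. Origin under its outer bottom, axes as mouth (115 mm along z). Inside 84 x 84 mm, 110 mm deep, walls 5 mm. A wide hand reaching in has room with its long side along x, not along y, where the shutter's grip stands.
- sleeve_center (a point): centre of the loose sleeve: square aluminium tube 76 x 76 mm outside, 72 mm long, wall 4 mm, bore 68 x 68 mm right through, about 0.22 kg. z along the bore, x and y square to its faces. It stands at the bottom of the canister, leaning with it, top edge 38 mm below the rim, about 4 mm from the walls: no finger fits outside; spread the fingers against two opposite bore walls.
- stop_face (a point): the dark steel stop bar, an angle section fixed to the table: foot of its upright face, at the middle of its length, at table height. The face is the plane x = 0 of this frame, looks to -x (the robot's side), is 170 mm long (y) and 45 mm high (z); the bar lies at x from 0 to 63 mm. The table in front of it is free. The bar does not give.
- hammer: bystander: hammer lying on the table; origin under its middle
- f_clamp: bystander: bar clamp with a red handle, 260 mm long, lying on the table
- square_offcut: bystander: solid steel offcut 50 x 120 x 30 mm
- spray_can: bystander: grey can standing upright, 66 mm across, 120 mm high; origin at the centre of its foot
- round_bar: bystander: lying piece of steel bar, 32 mm across, 130 mm long
- brush: bystander: hand brush lying on the table
Mind the look-alikes: they are no part of the job. Leave any blue, red or yellow look-alike of the part that bears stop_face alone.

How it is judged:
By the outcome, as a careful person would: the job done as asked, in the order asked, and still so for the second after the job is handed in, with the robot touching nothing.
It also fails if it takes over 67 s, if anything falls off the work surface, if the arm or the gripper's body presses on something with over 40 N, if the wrist force passes 120 N, or if a joint passes its speed limit or range.

## Working session

There is one attempt and no reset: what is moved stays moved. The work goes in short steps, Python scripts to look and compute and a tool call to move; the robot and the scene stay as the last step left them, time stands still between calls to the robot, and variables do not carry over. Pictures are saved under pics/ and viewed, about 8 in all and at most 12, crops included, and the job is handed in when it is done.

Besides the shell and the picture viewer there is one more tool, called as a command line: name --argument value ..., lists and objects as JSON in quotes. step_arm: Moves the arm, as the interface text tells. Its arguments: {"type":"object","properties":{"rows":{"type":"array","items":{"type":"array","items":{"type":"array","items":{"type":"number"}}}},"claw":{"type":"number"},"newtons":{"type":"number"}},"required":["rows"]}

```bash
ls; mkdir -p pics; cat > h.py <<'E'
import numpy as np, cv2
from station import robot
from scipy.spatial.transform import Rotation as R
def K(p):
    f=240/np.tan(np.radians(p['vertical_fov'])/2); return f
def save(p,n): cv2.imwrite(f'pics/{n}.png',p['frame'][:,:,::-1])
def ray(p,u,v):
    f=K(p); d=np.array([(u-p['cx'])/f,(v-p['cy'])/f,1]); T=np.array(p['pose'])
    d=T[:3,:3]@d; return T[:3,3],d/np.linalg.norm(d)
def onz(p,u,v,z):
    o,d=ray(p,u,v); return o+d*(z-o[2])/d[2]
def proj(p,X):
    T=np.array(p['pose']); c=T[:3,:3].T@(np.asarray(X,float)-T[:3,3]); f=K(p)
    return np.array([p['cx']+f*c[0]/c[2],p['cy']+f*c[1]/c[2]])
def tri(*prs):
    A=np.zeros((3,3));b=np.zeros(3);L=[]
    for p,u,v in prs:
        o,d=ray(p,u,v);M=np.eye(3)-np.outer(d,d);A+=M;b+=M@o;L.append((M,o))
    X=np.linalg.solve(A,b); return X,[np.linalg.norm(M@(X-o)) for M,o in L]
E
python3 - <<'E'
from h import *
np.set_printoptions(precision=1,suppress=True)
import pickle
S={}
for n in ('side','top'):
    p=robot.snapshot(n);S[n]=p;save(p,n)
    print(n,p['vertical_fov'],p['cx'],p['cy'],p['pose'])
    for l in ('canister','shutter_grip','shutter','mouth','stop_face','sleeve_center','hammer','f_clamp','square_offcut','spray_can','round_bar','brush'):
        try: print(l,[(np.round(b['extent']),round(b['conf'],2)) for b in robot.boxes_of(l,p)][:3])
        except Exception as e: print(l,e)
pickle.dump(S,open('s0.pkl','wb'))
s=robot.get_state();print(s)
E
```

```text
pics
side 42.42490830794835 312.18199775551886 236.02688885190324 [[  -1.    -0.2    0.2  172.1]
 [  -0.3    0.7   -0.7 1173.2]
 [  -0.    -0.7   -0.7 1373.1]
 [   0.     0.     0.     1. ]]
canister [(array([232., 242.,  65.,  75.]), 0.73)]
shutter_grip [(array([248., 244.,  48.,  39.]), 0.61)]
shutter [(array([251., 241.,  45.,  44.]), 0.69)]
mouth [(array([231., 235.,  69.,  81.]), 0.72)]
stop_face [(array([391., 158.,  39.,  47.]), 0.84), (array([338., 306.,  36.,  58.]), 0.8), (array([282., 184.,  26.,  46.]), 0.77)]
sleeve_center [(array([250., 244.,  46.,  39.]), 0.37)]
hammer [(array([300., 139.,  76.,  25.]), 0.59)]
f_clamp [(array([172., 221.,  66.,  66.]), 0.95)]
square_offcut [(array([241., 181.,  29.,  29.]), 0.88)]
spray_can [(array([247., 208.,  26.,  43.]), 0.79)]
round_bar [(array([310., 253.,  44.,  18.]), 0.87)]
brush [(array([219., 385.,  57.,  14.]), 0.65), (array([231., 240.,  70.,  78.]), 0.35)]
top 50.33805358197167 320.8336978522624 239.0039732850787 [[   0.    -1.     0.1  371.4]
 [  -1.    -0.     0.    10. ]
 [  -0.    -0.1   -1.  1566. ]
 [   0.     0.   
[... 516 characters left out ...]
_offcut [(array([372., 152.,  40.,  20.]), 0.64), (array([317., 240.,  11.,  46.]), 0.51)]
spray_can [(array([318., 172.,  26.,  29.]), 0.88)]
round_bar [(array([317., 240.,  14.,  44.]), 0.72), (array([318., 175.,  24.,  30.]), 0.69)]
brush [(array([153., 208.,  43.,  53.]), 0.92)]
{'clock': 1.3, 'joint_positions': array([ 1.3,  0.5, -0. ,  1.6,  0. ,  1.1, -0.1]), 'qvel': array([ 0.,  0., -0.,  0.,  0., -0., -0.]), 'joint_efforts': array([ -0. , -52. ,  -0. , -24.4,  -0.1,   0. ,   0. ]), 'position': array([ 148.6, -632.8,  188.6]), 'ee_rot': array([ 1. ,  0.1, -0. , -0. ]), 'wrist_force': array([ 0.1, -0.2,  0.5]), 'wrist_torque': array([-0. , -0. ,  0.1]), 'finger_gap': 91.9529135797782}
```

```bash
python3 - <<'E'
import cv2,numpy as np
t=cv2.imread('pics/top.png')[120:350,140:500]; s=cv2.imread('pics/side.png')[130:410,160:440]
t=cv2.resize(t,(800,511),interpolation=cv2.INTER_CUBIC); cv2.imwrite('pics/t1.png',t)
s=cv2.resize(s,(600,600),interpolation=cv2.INTER_CUBIC); cv2.imwrite('pics/s1.png',s)
E
```

```text
(no output)
```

View pics/t1.png

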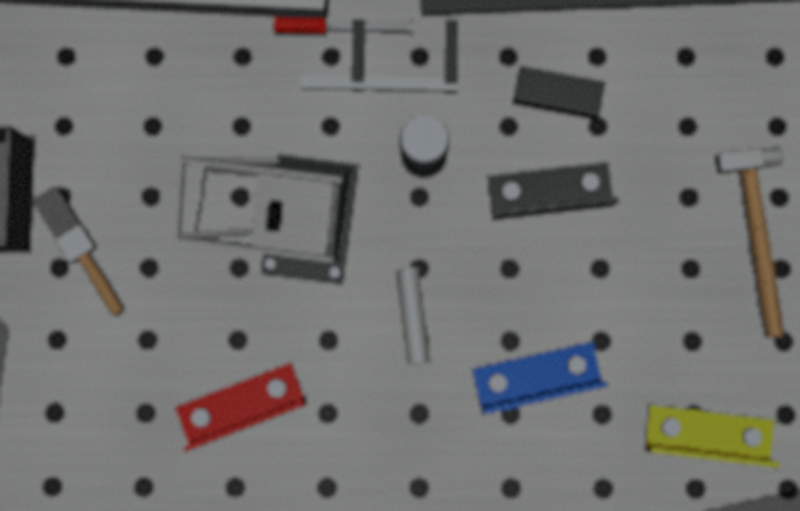

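View pics/s1.png

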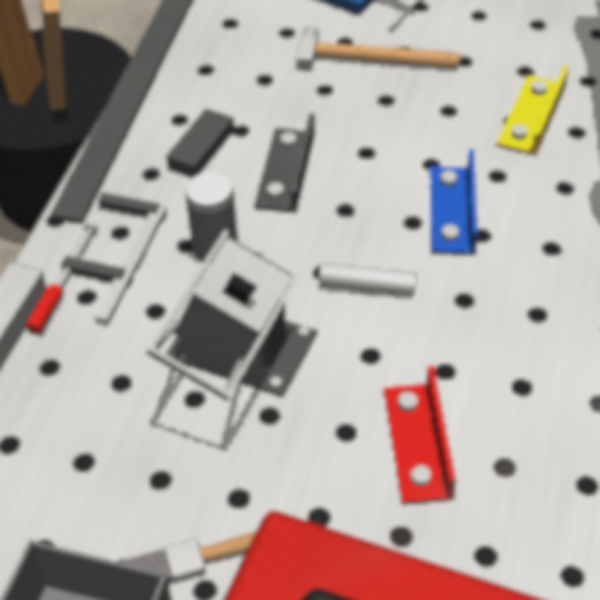

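```bash
cat >> h.py <<'E'
np.set_printoptions(precision=2,suppress=True)
def st():
    s=robot.get_state(); Rt=R.from_quat(s['ee_rot']).as_matrix(); return s,np.array(s['position']),Rt
def shift(target):
    s,p,Rt=st(); return Rt.T@(np.asarray(target)-p)
def yaw_y():  # world heading of tool y axis, deg
    s,p,Rt=st(); return np.degrees(np.arctan2(Rt[1,1],Rt[0,1]))
E
python3 - <<'E'
from h import *
import pickle
S=pickle.load(open('s0.pkl','rb'));t,s=S['top'],S['side']
a=lambda x,y:(140+x*.45,120+y*.45); b=lambda x,y:(160+x*280/600,130+y*280/600)
print('grip',tri((t,*a(274,215)),(s,*b(239,289))))
# bar: upright top corners (top crop 494,217 / 617,202?) ; feet holes
print('barR/L top view z=0', [onz(t,*a(*q),0) for q in ((488,177),(608,163),(493,217),(616,203))])
print('bar upright top z=45', [onz(t,*a(*q),45) for q in ((493,217),(616,203))])
print('bar upright tip tri', tri((t,*a(616,203)),(s,*b(312,115))))
print('rails z=135',[onz(t,*a(*q),135) for q in ((183,157),(180,237),(342,170),(335,258))])
st_,p,Rt=st();print(st_['clock'],p,Rt,yaw_y())
w=robot.snapshot('wrist');T=np.array(w['pose']);print(w['vertical_fov'],T, 'cam in tool',Rt.T@(T[:3,3]-p),Rt.T@T[:3,:3])
print('shift', shift([600,120,330]))
E
```

```text
grip (array([573.25, 183.32, 149.12]), [np.float64(0.42513479720208436), np.float64(0.42513479720199226)])
barR/L top view z=0 [array([648.03, -96.87,   0.  ]), array([ 668.04, -264.46,    0.  ]), array([ 591.69, -103.56,    0.  ]), array([ 611.62, -274.73,    0.  ])]
bar upright top z=45 [array([ 585.36, -100.29,   45.  ]), array([ 604.72, -266.55,   45.  ])]
bar upright tip tri (array([ 608.58, -267.71,   36.26]), [np.float64(2.540020612039362), np.float64(2.5400206120394277)])
rails z=135 [array([649.62, 302.65, 135.  ]), array([546.41, 304.25, 135.  ]), array([633.  ,  98.77, 135.  ]), array([519.92, 106.76, 135.  ])]
1.3 [ 148.65 -632.77  188.59] [[ 0.97  0.23 -0.  ]
 [ 0.23 -0.97  0.  ]
 [-0.   -0.   -1.  ]] -76.78096431099543
62.60056666289422 [[   0.23   -0.93   -0.28  229.23]
 [  -0.97   -0.22   -0.07 -614.17]
 [  -0.      0.29   -0.96  383.42]
 [   0.      0.      0.      1.  ]] cam in tool [  82.69    0.32 -194.84] [[ 0.   -0.96 -0.29]
 [ 1.    0.   -0.  ]
 [ 0.   -0.29  0.96]]
shift [ 611.54 -629.61 -141.46]
```

step_arm --rows '[[[0.542,-0.333,-0.141,6],[0.542,-0.333,-0.141,6],[0.542,-0.333,-0.141,6],[0.542,-0.333,-0.141,6],[0.542,-0.333,-0.141,6],[0.542,-0.333,-0.141,6],[0.542,-0.333,-0.141,6],[0.542,-0.333,-0.141,6],[0.542,-0.333,-0.141,6],[0.542,-0.333,-0.141,6]]]' --claw 255 --newtons 20

```text
clock: 2.35
position: [496.3, -287.4, 297.6]
ee_rot: [0.998, 0.063, 0.0, 0.0]
wrist_force: [0.1, -1.0, -0.7]
finger_gap: 13.9
```

step_arm --rows '[[[0.116,-0.088,-0.032,0],[0.116,-0.088,-0.032,0],[0.116,-0.088,-0.032,0],[0.116,-0.088,-0.032,0],[0.116,-0.088,-0.032,0],[0.116,-0.088,-0.032,0],[0.116,-0.088,-0.032,0],[0.116,-0.088,-0.032,0],[0.116,-0.088,-0.032,0],[0.116,-0.088,-0.032,0]]]'

```text
clock: 3.35
position: [598.9, -187.5, 328.9]
ee_rot: [0.998, 0.063, 0.0, 0.0]
wrist_force: [0.3, 0.2, -0.4]
finger_gap: 0.4
```

```bash
python3 - <<'E'
from h import *
import pickle
w=robot.snapshot('wrist');save(w,'w_bar');pickle.dump(w,open('wbar.pkl','wb'))
s,p,Rt=st();print(p,yaw_y(),s['clock'],s['finger_gap'])
print('to mouth view',shift([600,170,330]))
E
```

```text
[ 598.94 -187.36  328.81] -82.81447208192488 3.4 0.24718218461205588
to mouth view [  45.75 -354.42   -1.23]
```

View pics/w_bar.png

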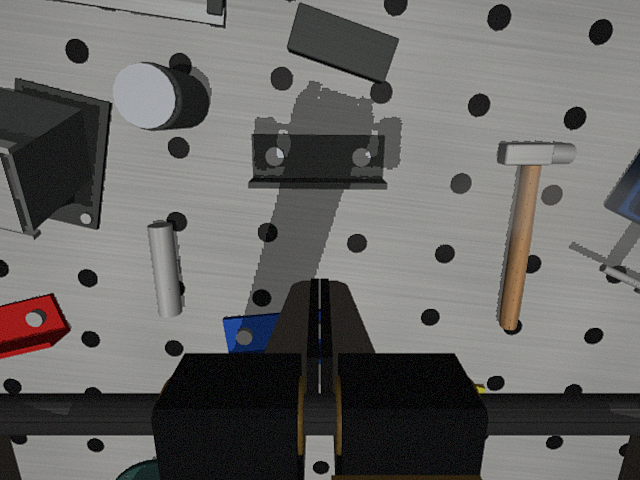

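step_arm --rows '[[[0.036,-0.35,0.0,13],[0.036,-0.35,0.0,13],[0.036,-0.35,0.0,13],[0.036,-0.35,0.0,13],[0.036,-0.35,0.0,13],[0.036,-0.35,0.0,13],[0.036,-0.35,0.0,13],[0.036,-0.35,0.0,13],[0.036,-0.35,0.0,13],[0.036,-0.35,0.0,13]]]'

```text
clock: 4.4
position: [591.2, 163.1, 328.6]
ee_rot: [0.999, -0.051, 0.0, 0.001]
wrist_force: [0.5, -0.2, 0.0]
finger_gap: 0.1
```

```bash
python3 - <<'E'
from h import *
import pickle
b=pickle.load(open('wbar.pkl','rb'))
c=[onz(b,u,188,45) for u in (248.5,386.5)];print('bar top front',c,np.linalg.norm(c[0]-c[1]))
c2=[onz(b,u,135,5) for u in (252,384)];print('back',c2)
w=robot.snapshot('wrist');save(w,'w_m1');pickle.dump(w,open('wm1.pkl','wb'))
s,p,Rt=st();print(p,yaw_y(),s['clock'])
E
```

```text
bar top front [array([ 587.32, -102.08,   45.  ]), array([ 608.5 , -269.37,   45.  ])] 168.6256213091923
back [array([648.  , -95.17,   5.  ]), array([ 669.12, -262.01,    5.  ])]
[591.39 162.54 328.65] -95.94939974322284 4.45
```

View pics/w_m1.png

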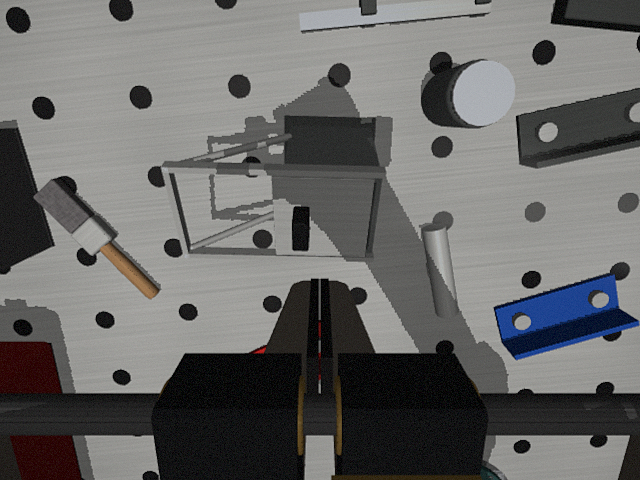

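```bash
cat >> h.py <<'E'
def Mrot(yaw,lean=22.0): # heading of mouth y in deg
    y=np.array([np.cos(np.radians(yaw)),np.sin(np.radians(yaw)),0]); h=np.array([y[1],-y[0],0]) # level x
    l=np.radians(lean); x=h*np.cos(l)+np.array([0,0,1])*np.sin(l); z=np.cross(x,y); return np.c_[x,y,z]
E
python3 - <<'E'
from h import *
import pickle
from scipy.optimize import least_squares
S=pickle.load(open('s0.pkl','rb'));t,s=S['top'],S['side'];w=pickle.load(open('wm1.pkl','rb'))
a=lambda x,y:(140+x*.45,120+y*.45); b=lambda x,y:(160+x*280/600,130+y*280/600)
obs=[(w,(163,163),(56,158,5),1),(w,(385,167),(56,-49,5),1),(w,(188,257),(-56,158,5),1),(w,(375,257),(-56,-49,5),1),
(t,a(183,157),(56,158,5),1),(t,a(179,238),(-56,158,5),1),(s,b(152,424),(56,158,5),0),]
def f(q,full=False):
    M=Mrot(q[3]);r=[]
    for p,uv,l,k in obs:
        if k: r.append(proj(p,q[:3]+M@np.array(l,float))-uv)
    for p,uv in ((t,a(274,215)),(s,b(239,289)),(w,(301,229))):
        r.append(proj(p,q[:3]+M@np.array([0,20+q[4],20.]))-uv)
    return np.concatenate(r)
o=least_squares(f,[575,150,135,84,10],loss='soft_l1');print(o.x);print(f(o.x).reshape(-1,2))
M=Mrot(o.x[3]);print(M)
g=o.x[:3]+M@np.array([0,20+o.x[4],20.]);print('grip',g)
# predicted features for checks: rail corners in side
print([proj(s,o.x[:3]+M@np.array(l,float)) for l in ((56,158,5),(-56,158,5),(56,-49,5))])
E
```

```text
[578.19 150.99 129.01  83.7   11.  ]
[[ 0.08  2.42]
 [ 1.59  0.18]
 [-0.54 -1.13]
 [-0.05  0.2 ]
 [-1.39  0.19]
 [-1.38  2.  ]
 [ 0.29 -0.38]
 [-0.04  0.16]
 [-0.03 -4.53]]
[[ 0.92  0.11 -0.37]
 [-0.1   0.99  0.04]
 [ 0.37  0.    0.93]]
grip [574.14 182.63 147.55]
[array([229.56, 292.79]), array([268.38, 314.86]), array([264.13, 236.8 ])]
```

step_arm --rows '[[[-0.0195,0.018,0.098,0],[-0.0195,0.018,0.098,0],[-0.0195,0.018,0.098,0],[-0.0195,0.018,0.098,0],[-0.0195,0.018,0.098,0],[-0.0195,0.018,0.098,0],[-0.0195,0.018,0.098,0],[-0.0195,0.018,0.098,0],[-0.0195,0.018,0.098,0],[-0.0195,0.018,0.098,0]]]'

```text
clock: 5.45
position: [569.7, 148.9, 230.9]
ee_rot: [0.999, -0.05, 0.0, -0.0]
wrist_force: [-0.4, 0.2, -0.6]
finger_gap: 0.4
```

```bash
python3 - <<'E'
from h import *
import pickle
w=robot.snapshot('wrist');save(w,'w_m2');pickle.dump(w,open('wm2.pkl','wb'))
s,p,Rt=st();print(p,yaw_y(),s['clock'])
E
```

```text
[569.66 148.86 230.81] -95.77505777731346 5.5
```

View pics/w_m2.png

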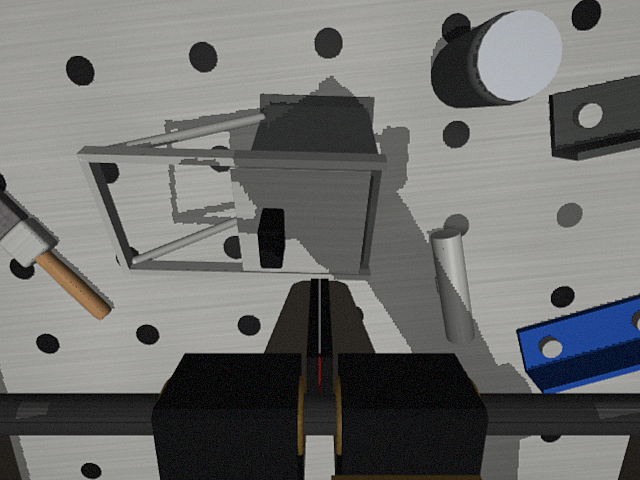

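```bash
cat > fit.py <<'E'
from h import *
import pickle,itertools
from scipy.optimize import least_squares
S=pickle.load(open('s0.pkl','rb'));t,s=S['top'],S['side'];w=pickle.load(open('wm1.pkl','rb'));w2=pickle.load(open('wm2.pkl','rb'))
obs=[(w,(163,163),(56,158,5)),(w,(385.5,167),(56,-49,5)),(w,(188,257),(-56,158,5)),(w,(375,257),(-56,-49,5)),
(w2,(79,149.5),(56,158,5)),(w2,(386.5,156),(56,-49,5)),(w2,(130,272),(-56,158,5))]
gb=[(w,(292.5,309.5,206,251)),(w2,(258,285,209,268.5))]
cor=np.array(list(itertools.product((-17,17),(-8,8),(-15,15))),float)
def f(q):
    M=Mrot(q[3],q[5]);r=[]
    for p,uv,l in obs: r.append(proj(p,q[:3]+M@np.array(l,float))-uv)
    for p,B in gb:
        P=np.array([proj(p,q[:3]+M@(np.array([0,20+q[4],20])+c)) for c in cor])
        r.append(np.array([P[:,0].min()-B[0],P[:,0].max()-B[1]]));r.append(np.array([P[:,1].min()-B[2],P[:,1].max()-B[3]]))
    r.append([(q[5]-22)*3])
    return np.concatenate(r)
E
python3 - <<'E'
from fit import *
o=least_squares(f,[578,151,133,84,10,22],loss='soft_l1');print(o.x);print(f(o.x)[:-1].reshape(-1,2))
M=Mrot(o.x[3],o.x[5]);print('grip',o.x[:3]+M@np.array([0,20+o.x[4],20.]))
E
```

```text
[577.64 151.58 129.68  83.62  10.18  22.03]
[[-0.66  2.94]
 [ 0.67  1.01]
 [-1.24 -0.61]
 [-0.55  0.97]
 [ 0.95  3.33]
 [ 0.94  0.37]
 [-1.37  0.76]
 [-0.85  0.28]
 [-3.77 -2.7 ]
 [-0.4   1.4 ]
 [-6.01 -3.51]]
grip [573.54 182.4  148.22]
```

```bash
python3 - <<'E'
import fit
from fit import *
def g(q):
    fit.obs[:]=[(p,uv,(l[0],l[1],q[6]) if l[0]>0 else l) for p,uv,l in obs0]
    return f(q[:6])
obs0=list(obs)
o=least_squares(g,[578,151,133,84,10,22,0],loss='soft_l1');print(o.x);print(g(o.x)[:-1].reshape(-1,2))
M=Mrot(o.x[3],o.x[5]);print('grip',o.x[:3]+M@np.array([0,20+o.x[4],20.]))
# detections of grip box
E
```

```text
[576.24 152.03 132.02  83.24   9.66  22.63  -0.92]
[[ 0.29  0.83]
 [ 0.29  0.41]
 [-2.33  0.11]
 [-1.    2.88]
 [ 2.87  0.54]
 [ 0.41 -0.35]
 [-3.08  1.76]
 [-0.74  0.35]
 [-1.94 -0.51]
 [-0.49  1.34]
 [-3.54 -0.49]]
grip [572.09 182.39 150.48]
```

step_arm --rows '[[[0.002,0.006,0.03,0],[0.002,0.006,0.06,0],[0.002,0.006,0.08,0],[0.002,0.006,0.08,0],[0.002,-0.004,0.08,0],[0.002,-0.014,0.08,0],[0.002,-0.024,0.08,0],[0.002,-0.034,0.08,0],[0.002,-0.044,0.08,0],[0.002,-0.054,0.08,0]]]'

```text
clock: 6.5
position: [577.2, 203.5, 151.0]
ee_rot: [0.999, -0.05, 0.0, -0.0]
wrist_force: [0.7, 0.2, -0.8]
finger_gap: 0.5
```

```bash
python3 - <<'E'
from h import *
import pickle
w=robot.snapshot('wrist');save(w,'w_m3');pickle.dump(w,open('wm3.pkl','wb'))
s,p,Rt=st();print(p,s['wrist_force'],s['clock'])
E
```

```text
[576.93 205.62 150.99] [ 0.14  1.26 -0.49] 6.55
```

View pics/w_m3.png

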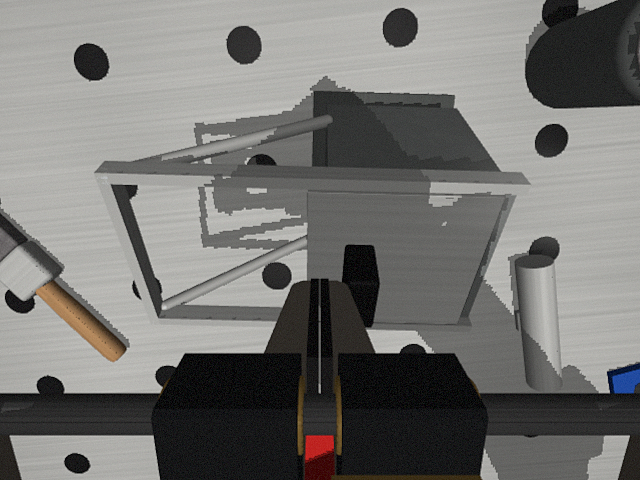

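```bash
python3 - <<'E'
from h import *
import pickle,itertools
q=[576.24,152.03,132.02,83.24,9.66,22.63]
M=Mrot(q[3],q[5]);w=pickle.load(open('wm3.pkl','rb'))
cor=np.array(list(itertools.product((-17,17),(-8,8),(-15,15))),float)
for dd in (0,10,20):
  P=np.array([proj(w,q[:3]+M@(np.array([0,20+q[4]+dd,20])+c)) for c in cor]);print(dd,P.min(0),P.max(0))
print('tcp',proj(w,[577,205.6,151]),proj(w,[577-10,205.6,151]),proj(w,[577+10,205.6,151]),proj(w,[577,205.6-18,151]))
for l in ((56,158,-1),(56,-49,-1),(-56,158,5)): print(proj(w,q[:3]+M@np.array(l,float)))
robot_s=robot.get_state();print(robot_s['wrist_force'],robot_s['wrist_torque'])
E
```

```text
0 [341.54 241.04] [380.88 326.32]
10 [324.68 240.71] [360.06 326.02]
20 [305.88 240.39] [339.23 325.71]
tcp [315.16 279.47] [317.06 296.5 ] [313.21 261.97] [348.81 276.36]
[101.45 167.41]
[526.26 175.23]
[154.59 323.06]
[ 0.14  1.26 -0.49] [0.1  0.06 0.1 ]
```

step_arm --rows '[[[0,0,-0.04,0],[0,0,-0.04,0],[-0.0026,0.0236,-0.04,0],[-0.0026,0.0236,-0.04,0],[-0.0026,0.0236,-0.04,0],[-0.0026,0.0236,-0.04,0],[-0.0026,0.0236,-0.04,0],[-0.0026,0.0236,-0.04,0],[-0.0026,0.0236,-0.04,0],[-0.0026,0.0236,-0.04,0]]]' --claw 110

```text
clock: 7.55
position: [572.1, 179.3, 190.7]
ee_rot: [0.999, -0.05, -0.0, -0.0]
wrist_force: [-0.8, 0.5, 0.4]
finger_gap: 52.1
```

```bash
python3 - <<'E'
from h import *
import pickle
w=robot.snapshot('wrist');save(w,'w_m4')
s,p,Rt=st();print(p,s['wrist_force'],s['clock'],s['finger_gap'])
E
```

```text
[572.09 179.26 190.71] [ 0.13  0.04 -0.18] 7.6 52.19839693351488
```

View pics/w_m4.png

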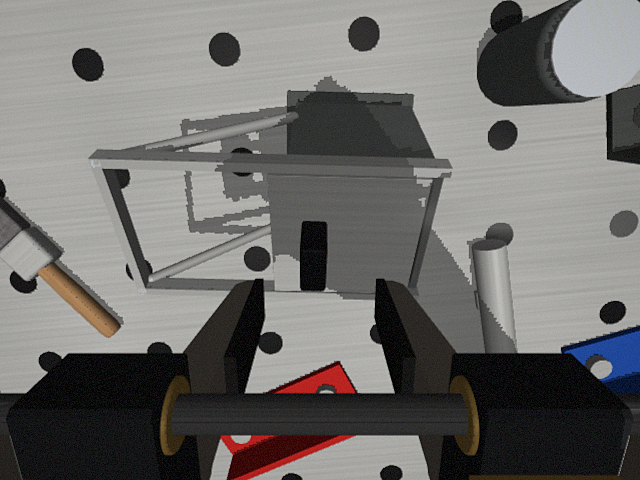

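step_arm --rows '[[[0,-0.003,0.02,0],[0,-0.003,0.04,0],[0,-0.003,0.044,0],[0,-0.003,0.044,0],[0,-0.003,0.044,0],[0,-0.003,0.044,0],[0,-0.003,0.044,0],[0,-0.003,0.044,0],[0,-0.003,0.044,0],[0,-0.003,0.044,0]]]'

```text
clock: 8.6
position: [572.5, 182.0, 146.9]
ee_rot: [0.999, -0.05, 0.0, 0.0]
wrist_force: [-0.3, -0.3, 0.2]
finger_gap: 52.0
```

step_arm --rows '[[[0,0,0,0],[0,0,0,0],[0,0,0,0],[0,0,0,0],[0,0,0,0],[0,0,0,0],[0,0,0,0],[0,0,0,0],[0,0,0,0],[0,0,0,0]]]' --claw 255 --newtons 15

```text
clock: 9.6
position: [573.3, 182.8, 148.4]
ee_rot: [0.999, -0.05, 0.001, -0.001]
wrist_force: [-1.4, 0.3, 6.0]
finger_gap: 0.5
```

step_arm --rows '[[[0,0,-0.012,0],[0,0,-0.025,0],[0,0.02,-0.025,0],[0,0.032,-0.025,0],[0,0.032,-0.015,0],[0,0.032,0,0],[0,0.032,0.006,0],[0,0.032,0.01,0],[0,0.032,0.014,0],[0,0.032,0.014,0]]]'

```text
clock: 10.6
position: [568.8, 150.5, 132.0]
ee_rot: [0.999, -0.05, -0.001, 0.0]
wrist_force: [-0.2, 0.4, -0.2]
finger_gap: 0.3
```

step_arm --rows '[[[0,-0.005,0,0],[0,-0.008,0,0],[0,-0.011,0,0],[0,-0.014,0,0],[0,-0.017,0,0],[0,-0.02,0,0],[0,-0.023,0,0],[0,-0.026,0,0],[0,-0.03,0,0],[0,-0.034,0,0]]]'

```text
clock: 11.6
position: [573.3, 184.2, 133.0]
ee_rot: [0.999, -0.051, 0.001, -0.0]
wrist_force: [1.5, -4.4, 3.6]
finger_gap: 0.6
```

step_arm --rows '[[[0,-0.006,0,0],[0,-0.012,0,0],[0,-0.018,0,0],[0,-0.024,0,0],[0,-0.03,0,0],[0,-0.036,0,0],[0,-0.042,0,0],[0,-0.048,0,0],[0,-0.052,0,0],[0,-0.055,0,0]]]'

```text
clock: 12.6
position: [579.0, 239.0, 132.7]
ee_rot: [0.999, -0.051, 0.001, -0.0]
wrist_force: [2.9, -4.8, 1.1]
finger_gap: 0.4
```

```bash
python3 - <<'E'
from h import *
w=robot.snapshot('wrist');save(w,'w_m5')
print(st()[0]['wrist_force'],st()[1])
E
```

```text
[ 3.1  -4.08  1.49] [578.82 239.58 132.65]
```

View pics/w_m5.png

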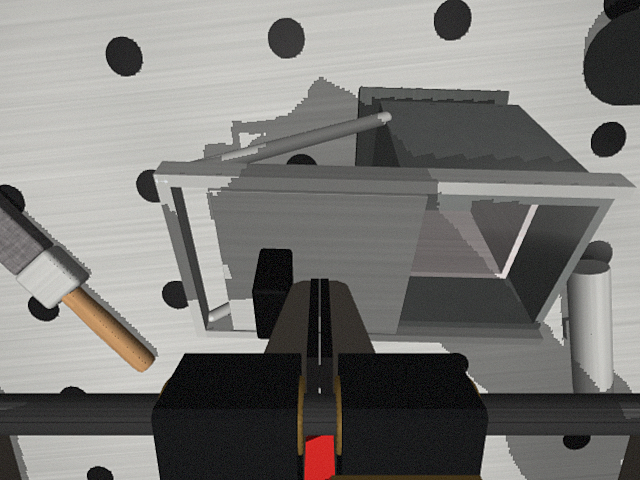

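step_arm --rows '[[[0,-0.003,0,0],[0,-0.005,0,0],[0,-0.007,0,0],[0,-0.009,0,0],[0,-0.01,0,0],[0,-0.011,0,0],[0,-0.012,0,0],[0,-0.013,0,0],[0,-0.014,0,0],[0,-0.014,0,0]]]'

```text
clock: 13.65
position: [580.1, 252.0, 132.6]
ee_rot: [0.999, -0.051, 0.0, 0.0]
wrist_force: [3.3, -4.9, 2.0]
finger_gap: 0.6
```

step_arm --rows '[[[0,-0.001,0,0],[0,-0.002,0,0],[0,-0.003,0,0],[0,-0.004,0,0],[0,-0.005,0,0],[0,-0.006,0,0],[0,-0.006,0,0],[0,-0.006,0,0],[0,-0.006,0,0],[0,-0.006,0,0]]]'

```text
clock: 14.65
position: [580.2, 252.1, 132.6]
ee_rot: [0.999, -0.052, -0.001, 0.005]
wrist_force: [-2.7, -16.0, 9.1]
finger_gap: 0.2
```

```bash
python3 - <<'E'
import cv2,numpy as np
a=cv2.imread('pics/w_m4.png')[265:480,130:330];b=cv2.imread('pics/w_m5.png')[265:480,220:420]
c=np.hstack([a,b]);c=cv2.convertScaleAbs(cv2.resize(c,None,fx=2,fy=2,interpolation=cv2.INTER_CUBIC),alpha=2.5,beta=15)
cv2.imwrite('pics/f.png',c);print(c.shape)
E
```

```text
(430, 800, 3)
```

View pics/f.png

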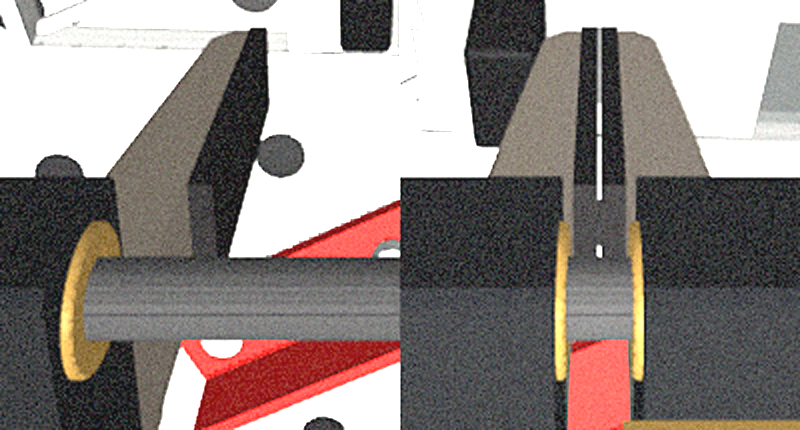

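step_arm --rows '[[[0,0.02,0,0],[0,0.02,-0.05,0],[0,0.02,-0.1,0],[0.016,0.06,-0.1,0.9],[0.016,0.106,-0.1,0.9],[0.016,0.106,-0.1,0.9],[0.016,0.106,-0.1,0.9],[0.016,0.106,-0.1,0.9],[0.016,0.106,-0.1,0.9],[0.016,0.106,-0.1,0.9]]]'

```text
clock: 15.65
position: [585.0, 153.4, 232.5]
ee_rot: [0.998, -0.057, -0.0, -0.0]
wrist_force: [0.3, 0.1, 0.4]
finger_gap: 0.3
```

```bash
python3 - <<'E'
from h import *
import pickle
w=robot.snapshot('wrist');save(w,'w_m6');pickle.dump(w,open('wm6.pkl','wb'))
s,p,Rt=st();print(p,s['wrist_force'],s['clock'],yaw_y())
c=cv2.resize(w['frame'][100:330,40:460,::-1],None,fx=1.9,fy=1.9,interpolation=cv2.INTER_CUBIC);cv2.imwrite('pics/m6c.png',c)
E
```

```text
[585.13 153.01 232.54] [-0.19  0.23 -0.08] 15.7 -96.56715109448845
```

View pics/m6c.png

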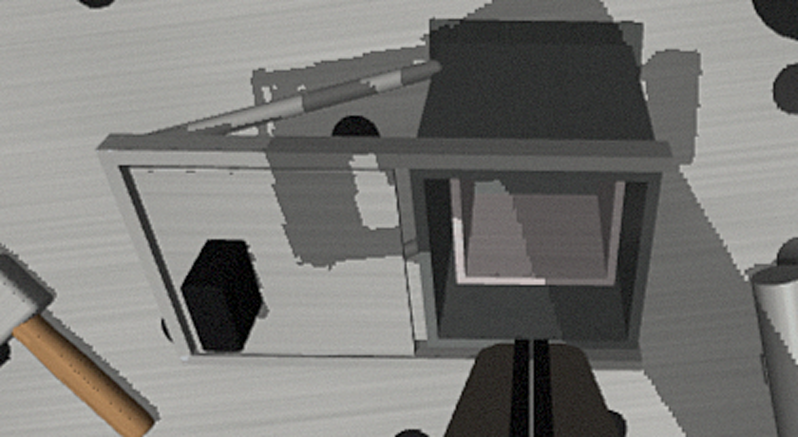

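```bash
python3 - <<'E'
from h import *
import pickle
q=np.array([576.24,152.03,132.02]);w=pickle.load(open('wm6.pkl','rb'))
for lean,yaw in ((22.6,83.24),(22,83.24)):
  M=Mrot(yaw,lean)
  for n,l,o in (('boreL',(-34,34,-38),(462,278)),('boreR',(-34,-34,-38),(611,278)),('outL',(-38,38,-38),(458,286)),('outR',(-38,-38,-38),(617,286)),
   ('railBL',(-56,158,5),(190,356)),('railTLt',(56,158,5),(104,150)),('railTRt',(56,-49,5),(672,158)),('gripTopR+x',(17,128-16,35),(246,240)),('gripTopL',(17,128,35),(208,240)),('gT-L',(-17,128,35),(183,290)),('gT-R',(-17,112,35),(262,300))):
    ob=np.array([40+o[0]/1.9,100+o[1]/1.9]);pr=proj(w,q+M@np.array(l,float));print(n,pr,ob,pr-ob)
u=w
# direct: intersect bore edge rays with sleeve-top plane
M=Mrot(83.24,22);n=M[:,2]
for zc in (132,135):
  q2=np.array([576.2,152,zc]);P0=q2+M@np.array([0,0,-38])
  for o in ((462,278),(611,278),(458,286),(617,286)):
    oo,d=ray(w,40+o[0]/1.9,100+o[1]/1.9);X=oo+d*(n@(P0-oo))/(n@d);print(zc,M.T@(X-q2))
E
```

```text
boreL [284.42 240.2 ] [283.16 246.32] [ 1.26 -6.11]
boreR [358.97 240.54] [361.58 246.32] [-2.61 -5.78]
outL [280.29 243.52] [281.05 250.53] [-0.76 -7.01]
outR [363.03 243.89] [364.74 250.53] [-1.71 -6.64]
railBL [138.59 291.13] [140.   287.37] [-1.41  3.76]
railTLt [ 91.51 179.05] [ 94.74 178.95] [-3.23  0.1 ]
railTRt [394.64 180.45] [393.68 183.16] [ 0.95 -2.71]
gripTopR+x [159.55 251.28] [169.47 226.32] [-9.93 24.97]
gripTopL [136.25 251.18] [149.47 226.32] [-13.22  24.86]
gT-L [149.58 285.44] [136.32 252.63] [13.26 32.81]
gT-R [171.15 285.54] [177.89 257.89] [-6.74 27.65]
boreL [284.42 240.79] [283.16 246.32] [ 1.26 -5.53]
boreR [358.97 241.12] [361.58 246.32] [-2.61 -5.19]
outL [280.28 244.13] [281.05 250.53] [-0.77 -6.4 ]
outR [363.03 244.5 ] [364.74 250.53] [-1.71 -6.03]
railBL [138.33 291.59] [140.   287.37] [-1.67  4.22]
railTLt [ 91.86 178.54] [ 94.74 178.95] [-2.87 -0.41]
railTRt [394.52 179.94] [393.68 183.16] [ 0.84 -3.22]
gripTopR+x [159.49 250.71] [169.47 226.32] [-9.98 24.39]
gripTopL [136.19 250.6 ] [149.47 226.32] [-13.28  24.29]
gT-L [149.37 285.28] [136.32 252.63] [13.05 32.64]
gT-R [170.97 285.37] [177.89 257.89] [-6.93 27.48]
132 [-40.59  35.54 -38.  ]
132 [-40.16 -36.79 -38.  ]
132 [-45.74  37.77 -38.  ]
132 [-45.28 -40.09 -38.  ]
135 [-39.34  35.21 -38.  ]
135 [-38.92 -36.39 -38.  ]
135 [-44.45  37.42 -38.  ]
135 [-43.99 -39.66 -38.  ]
```

step_arm --rows '[[[0.015,0.003,0,0],[0.015,0.003,0.03,0],[0.015,0.003,0.06,0],[0.015,0.003,0.09,0],[0.015,0.003,0.11,0],[0.015,0.003,0.125,0],[0.015,0.003,0.137,0],[0.015,0.003,0.142,0],[0.015,0.003,0.147,0],[0.015,0.003,0.15,0]]]'

```text
clock: 16.7
position: [600.4, 147.0, 83.1]
ee_rot: [0.998, -0.058, 0.0, -0.0]
wrist_force: [0.3, -1.0, -0.9]
finger_gap: 0.3
```

step_arm --rows '[[[0,-0.001,0.002,0],[0,-0.001,0.004,0],[0,-0.001,0.006,0],[0,-0.001,0.008,0],[0,-0.001,0.009,0],[0,-0.001,0.01,0],[0,-0.001,0.011,0],[0,-0.001,0.012,0],[0,-0.001,0.012,0],[0,-0.001,0.012,0]]]'

```text
clock: 17.7
position: [600.1, 147.9, 70.8]
ee_rot: [0.998, -0.058, -0.0, 0.0]
wrist_force: [0.0, 0.7, -1.0]
finger_gap: 0.7
```

step_arm --rows '[[[0,0,0.001,0],[0,0,0.002,0],[0,0,0.003,0],[0,0,0.004,0],[0,0,0.005,0],[0,0,0.006,0],[0,0,0.007,0],[0,0,0.007,0],[0,0,0.007,0],[0,0,0.007,0]]]'

```text
clock: 18.7
position: [600.1, 147.9, 63.8]
ee_rot: [0.998, -0.058, 0.0, -0.0]
wrist_force: [-0.8, 0.9, 1.0]
finger_gap: 0.2
```

```bash
python3 - <<'E'
from h import *
import pickle
w=robot.snapshot('wrist');save(w,'w_m7');pickle.dump(w,open('wm7.pkl','wb'))
s,p,Rt=st();print(p,s['wrist_force'],s['clock'],yaw_y())
E
```

```text
[600.12 147.95  63.82] [0.41 0.27 0.19] 18.75 -96.67885610679551
```

View pics/w_m7.png

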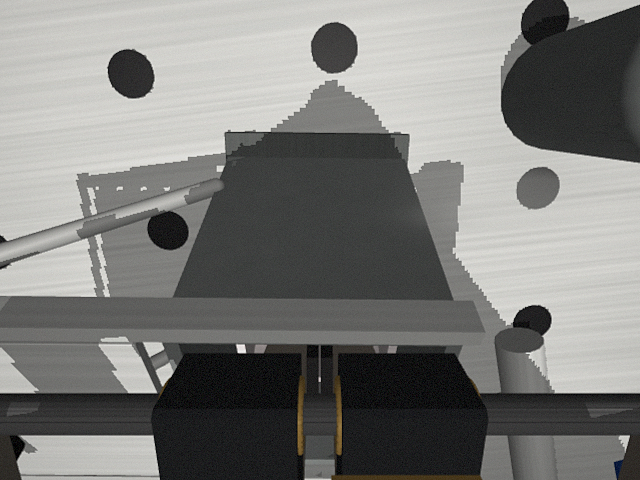

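step_arm --rows '[[[0,0,-0.002,0],[0,0,-0.002,0],[0,0,-0.002,0],[0,0,-0.002,0],[0,0,-0.002,0],[0,0,-0.002,0],[0,0,-0.002,0],[0,0,-0.002,0],[0,0,-0.002,0],[0,0,-0.002,0]]]' --claw 0 --newtons 20

```text
clock: 19.75
position: [600.0, 148.1, 65.7]
ee_rot: [0.998, -0.058, -0.0, -0.0]
wrist_force: [-0.8, 0.4, -0.3]
finger_gap: 41.1
```

step_arm --rows '[[[0,0,0,0],[0,0,0,0],[0,0,0,0],[-0.0015,0,-0.004,0],[-0.003,0,-0.008,0],[-0.0045,0,-0.012,0],[-0.0065,0,-0.017,0],[-0.0085,0,-0.022,0],[-0.0085,0,-0.022,0],[-0.0085,0,-0.022,0]]]' --newtons 45

```text
clock: 20.75
position: [591.7, 148.8, 88.0]
ee_rot: [0.998, -0.058, 0.0, 0.0]
wrist_force: [-0.0, -0.1, -1.5]
finger_gap: 42.2
```

step_arm --rows '[[[-0.004,0,-0.01,0],[-0.008,0,-0.02,0],[-0.012,0,-0.03,0],[-0.016,0,-0.04,0],[-0.02,0,-0.05,0],[-0.024,0,-0.06,0],[-0.0285,0,-0.07,0],[-0.0325,0,-0.08,0],[-0.0365,0,-0.09,0],[-0.0365,0,-0.1,0]]]'

```text
clock: 21.75
position: [554.8, 153.3, 188.7]
ee_rot: [0.998, -0.058, -0.0, 0.0]
wrist_force: [0.2, 0.6, -1.6]
finger_gap: 42.5
```

```bash
python3 - <<'E'
from h import *
import pickle
s,p,Rt=st();print(p,s['wrist_force'],s['clock'],s['finger_gap'])
w=robot.snapshot('wrist');save(w,'w_m8');pickle.dump(w,open('wm8.pkl','wb'))
for l in ('sleeve_center','mouth'): print(l,[(np.round(b['extent']),round(b['conf'],2)) for b in robot.boxes_of(l,w)][:3])
for n in ('side','top'):
    p=robot.snapshot(n);save(p,n+'8')
    print(n,[(np.round(b['extent']),round(b['conf'],2)) for b in robot.boxes_of('sleeve_center',p)][:3])
E
```

```text
[554.83 153.29 188.67] [ 0.2   0.62 -1.56] 21.75 42.47724148829805
sleeve_center [(array([227., 184., 183., 196.]), 0.61)]
mouth [(array([ 32.,  85., 371., 198.]), 0.57)]
side [(array([260., 234.,  42.,  42.]), 0.61)]
top []
```

step_arm --rows '[[[0,0,-0.02,0],[0,0.02,-0.035,0],[0.005,0.055,-0.035,-2],[0.01,0.095,-0.035,-4],[0.014,0.135,-0.035,-6],[0.017,0.175,-0.035,-8],[0.02,0.215,-0.035,-10],[0.023,0.255,-0.035,-12],[0.025,0.295,-0.035,-13.9],[0.027,0.325,-0.035,-13.9]]]'

```text
clock: 23.1
position: [543.5, -175.9, 222.2]
ee_rot: [0.998, 0.062, -0.001, 0.0]
wrist_force: [0.2, -0.5, -0.9]
finger_gap: 41.9
```

```bash
python3 - <<'E'
from h import *
s,p,Rt=st();print(p,s['wrist_force'],s['finger_gap'],yaw_y(),'shift',shift([542,-193,110]))
E
```

```text
[ 543.51 -175.95  222.15] [ 0.21 -0.51 -0.93] 41.94888515531369 -82.88243133358034 shift [ -3.47  16.69 112.16]
```

step_arm --rows '[[[-0.0035,0.01,0.02,0],[-0.0035,0.0165,0.045,0],[-0.0035,0.0165,0.07,0],[-0.0035,0.0165,0.095,0],[-0.0035,0.0165,0.12,0],[-0.0035,0.0165,0.14,0],[-0.0035,0.0165,0.15,0],[-0.0035,0.0165,0.155,0],[-0.0035,0.0165,0.158,0],[-0.0035,0.0165,0.158,0]]]'

```text
clock: 24.1
position: [543.4, -189.7, 65.2]
ee_rot: [0.998, 0.063, 0.0, 0.0]
wrist_force: [0.7, -0.2, -1.1]
finger_gap: 41.9
```

```bash
python3 - <<'E'
from h import *
import pickle
s,p,Rt=st();print(p,s['wrist_force'],s['finger_gap'])
D={}
for n in ('wrist','side','top'):
    p=robot.snapshot(n);save(p,n+'9');D[n]=p
    for b in robot.cut_out('sleeve_center',p)[:2]:
        print(n,np.round(b['extent']),round(b['conf'],2)); 
pickle.dump(D,open('d9.pkl','wb'))
E
```

```text
[ 543.4  -189.72   65.16] [ 0.74 -0.16 -1.06] 41.89018989212262
wrist [226. 182. 187. 197.] 0.66
side [305. 186.  31.  31.] 0.96
top [377. 239.  18.   8.] 0.43
```

step_arm --rows '[[[0,0,0.002,0],[0,0,0.004,0],[0,0,0.006,0],[0,0,0.008,0],[0,0,0.01,0],[0,0,0.012,0],[0,0,0.014,0],[0,0,0.016,0],[0,0,0.018,0],[0,0,0.02,0]]]' --newtons 30

```text
clock: 25.4
position: [545.5, -189.3, 46.3]
ee_rot: [0.998, 0.063, 0.002, 0.0]
wrist_force: [1.6, 2.1, 12.2]
finger_gap: 42.0
```

step_arm --rows '[[[0,0,0.001,0],[0,0,0.002,0],[0,0,0.003,0],[0,0,0.004,0],[0,0,0.005,0],[0,0,0.006,0],[0,0,0.006,0],[0,0,0.006,0],[0,0,0.006,0],[0,0,0.006,0]]]' --newtons 18

```text
clock: 26.4
position: [551.0, -188.5, 43.7]
ee_rot: [0.998, 0.064, 0.008, 0.001]
wrist_force: [6.3, 3.8, 16.7]
finger_gap: 41.5
```

```bash
python3 - <<'E'
from h import *
import pickle
s,p,Rt=st();print(p,s['wrist_force'],s['finger_gap'],s['clock'])
D={}
for n in ('wrist','side','top'):
    p=robot.snapshot(n);save(p,n+'10');D[n]=p
    for b in robot.cut_out('sleeve_center',p)[:1]:
        print(n,np.round(b['extent']),round(b['conf'],2)); 
pickle.dump(D,open('d10.pkl','wb'))
for k,(p,x,y,w,h) in enumerate(((D['side'],295,170,55,60),)):
  pass
a=cv2.resize(D['side']['frame'][165:235,280:390,::-1],(550,350),interpolation=cv2.INTER_CUBIC)
b=cv2.resize(D['wrist']['frame'][150:400,180:460,::-1],(280,250))
c=np.zeros((600,560,3),np.uint8);c[:350,:550]=a;c[350:,:280]=b;cv2.imwrite('pics/c10.png',c)
E
```

```text
[ 550.96 -188.52   43.68] [ 6.29  3.84 16.69] 41.54798769879945 26.4
wrist [227. 192. 187. 198.] 0.7
side [304. 190.  30.  33.] 0.61
```

step_arm --rows '[[[0.002,0,0,0],[0.005,0,0,0],[0.008,0,0,0],[0.011,0,0.001,0],[0.014,0,0.001,0],[0.014,0,0.001,0],[0.014,0,0.001,0],[0.014,0,0.001,0],[0.014,0,0.001,0],[0.014,0,0.001,0]]]'

```text
clock: 27.7
position: [559.6, -187.4, 39.5]
ee_rot: [0.998, 0.063, 0.003, 0.0]
wrist_force: [2.0, 2.8, 6.8]
finger_gap: 41.6
```

```bash
python3 - <<'E'
from h import *
import pickle
s,p,Rt=st();print(p,s['wrist_force'],s['finger_gap'],s['clock'],np.degrees(np.arccos(-Rt[2,2])))
D={}
for n in ('wrist','side','top'):
    p=robot.snapshot(n);save(p,n+'11');D[n]=p
    for b in robot.cut_out('sleeve_center',p)[:1]:
        print(n,np.round(b['extent']),round(b['conf'],2)); 
pickle.dump(D,open('d11.pkl','wb'))
a=cv2.resize(D['side']['frame'][165:235,290:390,::-1],(500,350),interpolation=cv2.INTER_CUBIC)
b=D['wrist']['frame'][150:400,180:470,::-1]
c=np.zeros((600,560,3),np.uint8);c[:350,:500]=a;c[350:,:290]=b;cv2.imwrite('pics/c11.png',cv2.convertScaleAbs(c,alpha=1.3))
E
```

```text
[ 559.61 -187.35   39.48] [2.04 2.84 6.83] 41.598672506396454 27.7 0.2981509334355441
wrist [230. 212. 181. 182.] 0.94
side [300. 191.  30.  30.] 0.75
top [376. 234.  16.  10.] 0.64
```

```bash
cat > sl.py <<'E'
from h import *
import pickle,itertools
from scipy.optimize import least_squares
cor=np.array(list(itertools.product((-38,38),(-38,38),(0,72))),float)
def bb(p,x,y,lean,yaw=97.1):
    M=Mrot(yaw,lean); P=cor@M.T; P[:,2]-=P[:,2].min(); P+= [x,y,0]
    u=np.array([proj(p,c) for c in P]); return np.r_[u.min(0),u.max(0)]
E
python3 - <<'E'
from sl import *
D=pickle.load(open('d11.pkl','rb'));w=D['wrist']
m=robot.cut_out
ob=np.array([230,212,411,394.])
for lean in (0,3,6,10,20):
    o=least_squares(lambda q:(bb(w,q[0],q[1],lean)-ob)[[0,1,2]],[548,-189]);print(lean,o.x,o.fun,bb(w,*o.x,lean), bb(D['side'],*o.x,lean),bb(D['top'],*o.x,lean))
E
```

```text
0 [ 549.31 -189.35] [ 3.02 -0.55 -3.02] [233.02 211.45 407.98 396.68] [303.68 185.44 331.34 220.75] [375.92 214.31 407.45 245.01]
3 [ 550.11 -189.24] [ 1.53 -0.28 -1.54] [231.53 211.72 409.46 401.53] [303.98 184.6  332.26 220.73] [376.01 215.12 407.58 244.73]
6 [ 551.02 -189.13] [ 0.11 -0.02 -0.11] [230.11 211.98 410.89 405.68] [303.71 183.8  333.11 220.69] [376.11 215.95 407.69 244.8 ]
10 [ 552.39 -188.96] [-1.69  0.32  1.69] [228.31 212.32 412.69 410.11] [303.35 182.82 334.13 220.64] [376.24 216.29 407.8  245.9 ]
20 [ 556.64 -188.44] [-5.48  1.07  5.49] [224.52 213.07 416.49 415.62] [302.43 180.78 336.06 220.47] [376.55 214.87 407.92 248.06]
```

View pics/c11.png

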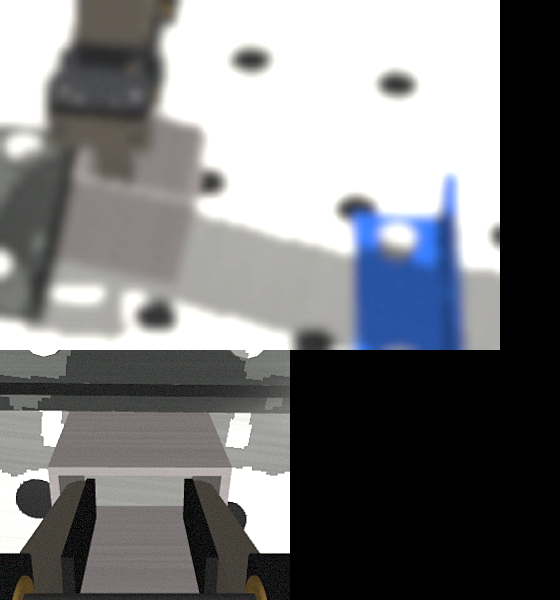

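```bash
python3 - <<'E'
from sl import *
w=pickle.load(open('d11.pkl','rb'))['wrist']
f=w['frame'];print('col320 rows',[int(v) for v in f[205:285:1,300].mean(1)])
for lean in (0,3,6,10):
    M=Mrot(97.1,lean)
    loc=np.array([[38,38,72],[38,-38,72],[38,38,0],[38,-38,0]],float)
    ob=np.array([[229,268],[411,268],[248,212],[390,212.]])
    def g(q): return (np.array([proj(w,np.array([q[0],q[1],38*np.sin(np.radians(lean))])+M@l) for l in loc])-ob).ravel()
    o=least_squares(g,[548,-189]);print(lean,o.x,o.cost,o.fun)
E
```

```text
col320 rows [54, 56, 53, 51, 52, 43, 65, 100, 91, 87, 87, 94, 92, 90, 92, 90, 90, 95, 87, 91, 87, 83, 94, 87, 90, 86, 87, 90, 96, 85, 94, 92, 92, 86, 91, 97, 94, 91, 87, 88, 98, 95, 93, 88, 85, 89, 91, 90, 88, 87, 86, 87, 89, 91, 93, 90, 91, 90, 92, 90, 97, 90, 110, 141, 132, 137, 136, 137, 133, 135, 134, 119, 125, 124, 123, 121, 118, 123, 118, 123]
0 [ 543.73 -189.7 ] 221.36650584487202 [ 3.99 -7.17 -4.65 -6.62  9.49  8.34 -8.58  8.75]
3 [ 547.43 -189.23] 97.49259159283785 [ 2.09 -3.85 -2.77 -3.3   8.24  4.03 -7.3   4.46]
6 [ 551.17 -188.75] 42.47325490140367 [ 0.23 -0.45 -0.92  0.11  6.94 -0.35 -5.97  0.08]
10 [ 556.19 -188.11] 82.33270952718338 [-2.18  4.23  1.46  4.8   5.14 -6.28 -4.12 -5.83]
```

```bash
python3 - <<'E'
from sl import *
w=pickle.load(open('d11.pkl','rb'))['wrist'];f=w['frame'].astype(int)
for r in (269,271,273): 
    g=f[r].mean(1); print(r,'L',[int(v) for v in g[222:236]],'R',[int(v) for v in g[404:418]])
T=np.array(w['pose'])
for W in (181,182,183,184):
    zc=76*K(w)/W; c=np.array([0,(268-w['cy'])/K(w)*zc,zc]); print(W,T[:3,:3]@c+T[:3,3])
# bore top edges along col 320: print rows 260-340
print([int(v) for v in f[262:330,320].mean(1)])
E
```

```text
269 L [215, 216, 215, 214, 203, 147, 134, 134, 137, 131, 138, 134, 137, 135] R [139, 140, 137, 137, 138, 134, 133, 151, 197, 210, 204, 205, 212, 209]
271 L [198, 202, 197, 201, 204, 199, 146, 131, 134, 137, 131, 140, 134, 135] R [141, 136, 135, 138, 137, 136, 135, 156, 210, 202, 204, 200, 201, 202]
273 L [202, 201, 201, 200, 204, 200, 160, 131, 129, 131, 131, 133, 134, 132] R [137, 132, 139, 135, 136, 136, 137, 166, 205, 202, 202, 197, 197, 199]
181 [ 581.16 -184.82   79.7 ]
182 [ 581.49 -184.77   80.55]
183 [ 581.81 -184.73   81.39]
184 [ 582.13 -184.69   82.23]
[94, 92, 88, 94, 91, 114, 135, 134, 137, 136, 138, 131, 137, 130, 117, 118, 125, 125, 123, 123, 124, 120, 122, 121, 121, 122, 124, 124, 121, 125, 125, 124, 124, 125, 122, 123, 119, 121, 118, 123, 123, 122, 131, 123, 94, 86, 90, 88, 91, 90, 88, 90, 88, 91, 91, 93, 91, 91, 84, 90, 85, 91, 90, 93, 91, 92, 93, 90]
```

step_arm --rows '[[[0.002,0,0.001,0],[0.003,0,0.002,0],[0.004,0,0.003,0],[0.004,0,0.004,0],[0.004,0,0.005,0],[0.004,0,0.005,0],[0.004,0,0.005,0],[0.004,0,0.005,0],[0.004,0,0.005,0],[0.004,0,0.005,0]]]' --newtons 12

```text
clock: 29.0
position: [565.8, -186.4, 35.5]
ee_rot: [0.998, 0.064, 0.005, 0.0]
wrist_force: [5.5, 3.1, 8.9]
finger_gap: 41.2
```

```bash
cat >> sl.py <<'E'
def topedge(w,r0=200,r1=330):
    f=w['frame'].astype(int).mean(2); col=f[:,300]
    d=np.convolve(col,[1,1,1,0,-1,-1,-1],'same'); r=r0+int(np.argmax(d[r0:r1])); g=f[r+3:r+6].mean(0)
    # walk out from the middle while below the bright table
    L=230; 
    return r,g
E
python3 - <<'E'
from sl import *
s,p,Rt=st();print(p,s['wrist_force'],s['finger_gap'],s['clock'])
w=robot.snapshot('wrist');f=w['frame'].astype(int).mean(2);pickle.dump(w,open('w12.pkl','wb'))
print('col300 from 205',[int(v) for v in f[205:300,300]])
for r in (268,271,274,277): print(r,[int(v) for v in f[r,220:238]],[int(v) for v in f[r,402:420]])
E
```

```text
[ 565.77 -186.44   35.49] [5.48 3.07 8.86] 41.23165966009826 29.0
col300 from 205 [34, 27, 26, 25, 30, 50, 51, 49, 56, 50, 57, 47, 52, 54, 49, 49, 52, 51, 48, 49, 59, 91, 91, 84, 83, 86, 84, 84, 79, 87, 85, 86, 85, 85, 83, 80, 87, 85, 88, 84, 84, 87, 86, 83, 81, 88, 85, 85, 85, 82, 82, 85, 88, 84, 85, 81, 88, 80, 90, 126, 139, 139, 136, 140, 139, 134, 141, 133, 121, 124, 122, 125, 125, 121, 124, 121, 123, 127, 123, 118, 120, 122, 122, 123, 124, 123, 122, 118, 119, 120, 122, 122, 124, 119, 124]
268 [119, 117, 116, 122, 119, 115, 122, 117, 126, 140, 137, 141, 135, 138, 137, 137, 140, 142] [141, 139, 141, 140, 139, 137, 137, 144, 137, 127, 123, 124, 119, 127, 119, 122, 121, 125]
271 [150, 148, 154, 150, 152, 151, 147, 109, 115, 131, 133, 135, 140, 141, 135, 138, 139, 136] [135, 139, 134, 141, 142, 141, 137, 138, 165, 215, 211, 211, 215, 215, 197, 144, 151, 144]
274 [201, 201, 204, 209, 206, 203, 205, 212, 203, 165, 136, 138, 138, 143, 142, 138, 142, 145] [143, 140, 141, 138, 138, 142, 135, 140, 168, 209, 202, 198, 201, 200, 203, 204, 203, 205]
277 [195, 193, 197, 192, 194, 192, 194, 198, 192, 167, 134, 139, 136, 137, 140, 141, 135, 138] [140, 136, 138, 140, 140, 136, 136, 149, 193, 202, 200, 201, 197, 197, 198, 201, 196, 201]
```

step_arm --rows '[[[0.001,0,0.001,0],[0.002,0,0.002,0],[0.003,0,0.003,0],[0.003,0,0.003,0],[0.003,0,0.003,0],[0.003,0,0.003,0],[0.003,0,0.003,0],[0.003,0,0.003,0],[0.003,0,0.003,0],[0.003,0,0.003,0]]]' --newtons 5

```text
clock: 30.05
position: [567.6, -186.4, 31.7]
ee_rot: [0.998, 0.064, 0.004, 0.0]
wrist_force: [3.5, 1.3, 6.1]
finger_gap: 40.8
```

```bash
python3 - <<'E'
from sl import *
s,p,Rt=st();print(p,s['wrist_force'],s['finger_gap'],s['clock'])
w=robot.snapshot('wrist');f=w['frame'].astype(int).mean(2);pickle.dump(w,open('w13.pkl','wb'))
def edges(w):
    f=w['frame'].astype(float).mean(2); c=f[:,290:310].mean(1); r=240+int(np.argmax(c[243:300]-c[240:297]))+1
    g=f[r+8:r+14].mean(0); return r,g
r,g=edges(w);print('row',r,[int(v) for v in g[222:240]],[int(v) for v in g[400:418]])
E
```

```text
[ 567.55 -186.35   31.67] [3.48 1.26 6.08] 40.80411124574843 30.05
row 260 [125, 125, 125, 125, 124, 118, 122, 138, 146, 143, 144, 144, 143, 144, 145, 145, 136, 87] [112, 146, 146, 143, 143, 142, 145, 143, 145, 143, 134, 124, 123, 124, 131, 149, 146, 147]
```

```bash
python3 - <<'E'
from sl import *
w=pickle.load(open('w13.pkl','rb'))
A=onz(w,229,260,72);B=onz(w,410.5,260,72);print(A,B,np.linalg.norm(A-B),np.degrees(np.arctan2(A[1]-B[1],A[0]-B[0])))
a=np.array([587.32,-102.08]);b=np.array([608.5,-269.37]);d=(a-b)/np.linalg.norm(a-b);n=np.array([d[1],-d[0]])
print('gap',[n@(a-X[:2]) for X in (A,B)],'along from mid',[d@(X[:2]-(a+b)/2) for X in (A,B)],'face heading',np.degrees(np.arctan2(d[1],d[0])),yaw_y())
# bar top edge in this picture (dark/bright) rows
f=w['frame'].astype(int).mean(2);print([int(v) for v in f[195:265:1,320]]); print([int(v) for v in f[195:265:1,215]],[int(v) for v in f[195:265:1,430]])
E
```

```text
[ 587.8 -146.    72. ] [ 597.43 -221.08   72.  ] 75.69901252518217 97.30779053970704
gap [np.float64(5.043551549349536), np.float64(4.921786033822541)] along from mid [np.float64(40.681081347570526), np.float64(-35.017833244693705)] face heading 97.21562747303282 -82.71033193997229
[53, 51, 47, 52, 46, 32, 30, 24, 34, 33, 36, 27, 28, 37, 26, 31, 28, 38, 31, 32, 38, 58, 57, 52, 51, 56, 49, 55, 53, 57, 53, 50, 47, 53, 49, 48, 59, 87, 80, 84, 80, 78, 84, 82, 82, 80, 82, 81, 88, 84, 78, 83, 85, 78, 80, 76, 79, 79, 79, 83, 82, 81, 83, 75, 77, 94, 136, 145, 138, 142]
[53, 50, 56, 58, 28, 27, 23, 30, 28, 27, 33, 25, 25, 31, 27, 25, 26, 28, 27, 39, 51, 50, 46, 52, 53, 52, 56, 53, 52, 48, 47, 49, 51, 51, 51, 87, 134, 126, 125, 125, 125, 121, 121, 124, 121, 122, 126, 125, 125, 121, 123, 127, 121, 123, 125, 124, 121, 120, 119, 119, 122, 122, 122, 125, 125, 126, 124, 122, 128, 125] [62, 55, 65, 64, 61, 61, 57, 53, 50, 53, 55, 53, 54, 56, 61, 61, 58, 59, 60, 59, 60, 69, 65, 73, 72, 69, 69, 68, 72, 67, 71, 67, 67, 64, 68, 62, 52, 127, 226, 211, 199, 204, 209, 208, 215, 211, 190, 188, 192, 206, 206, 203, 204, 210, 191, 109, 121, 128, 125, 124, 123, 125, 121, 123, 122, 123, 128, 128, 126, 123]
```

step_arm --rows '[[[0,0,-0.002,0],[0,0,-0.004,0],[0.001,0,-0.004,0],[0.003,0,-0.004,0],[0.004,0,-0.004,0],[0.005,0,-0.004,0],[0.006,0,-0.004,0],[0.007,0,-0.004,0],[0.008,0,-0.004,0],[0.008,0,-0.004,0]]]' --newtons 20

```text
clock: 31.1
position: [571.2, -186.1, 33.6]
ee_rot: [0.998, 0.063, -0.001, -0.0]
wrist_force: [-1.2, -0.5, -0.6]
finger_gap: 41.1
```

step_arm --rows '[[[0.001,0,0.002,0],[0.002,0,0.002,0],[0.003,0,0.002,0],[0.004,0,0.002,0],[0.005,0,0.002,0],[0.005,0,0.002,0],[0.005,0,0.002,0],[0.005,0,0.002,0],[0.005,0,0.002,0],[0.005,0,0.002,0]]]'

```text
clock: 32.1
position: [571.9, -186.1, 31.0]
ee_rot: [0.998, 0.062, -0.005, -0.0]
wrist_force: [-11.6, -0.3, 6.3]
finger_gap: 41.6
```

```bash
cat >> sl.py <<'E'
def meas(w,rlo=225,rhi=300):
    f=w['frame'].astype(float).mean(2); c=f[:,285:300].mean(1)
    d=c[rlo+2:rhi+2]-c[rlo-2:rhi-2]; r=rlo+int(np.argmax(d))+0.5
    return r
a=np.array([587.32,-102.08]);b=np.array([608.5,-269.37]);d=(a-b)/np.linalg.norm(a-b);n=np.array([d[1],-d[0]])
E
python3 - <<'E'
from sl import *
s,p,Rt=st();print(p,s['wrist_force'],s['finger_gap'],s['clock'])
w=robot.snapshot('wrist');pickle.dump(w,open('w14.pkl','wb'));f=w['frame'].astype(int).mean(2)
print([int(v) for v in f[195:275,300]])
for r in (262,265,268,271): print(r,[int(v) for v in f[r,222:238]],[int(v) for v in f[r,402:418]])
E
```

```text
[ 571.9  -186.06   30.97] [-11.61  -0.34   6.3 ] 41.60808522163695 32.1
[52, 50, 55, 55, 52, 55, 51, 51, 50, 52, 49, 69, 87, 29, 30, 30, 29, 23, 31, 30, 26, 26, 25, 25, 21, 34, 32, 31, 40, 31, 40, 57, 54, 49, 51, 50, 56, 54, 55, 55, 55, 49, 53, 60, 51, 56, 66, 90, 84, 78, 83, 82, 80, 79, 79, 82, 77, 83, 81, 82, 86, 82, 78, 81, 74, 91, 136, 148, 148, 145, 138, 146, 142, 141, 142, 127, 117, 122, 124, 131]
262 [121, 119, 119, 123, 117, 121, 131, 141, 147, 148, 144, 146, 145, 144, 148, 146] [151, 150, 152, 152, 154, 155, 155, 150, 149, 126, 122, 117, 119, 121, 123, 123]
265 [130, 127, 128, 128, 125, 120, 131, 143, 144, 146, 145, 148, 143, 146, 144, 144] [146, 147, 145, 144, 143, 145, 147, 146, 144, 125, 124, 130, 125, 125, 125, 128]
268 [125, 126, 125, 126, 125, 131, 161, 155, 140, 144, 145, 147, 141, 141, 140, 142] [147, 148, 146, 151, 145, 147, 143, 146, 150, 153, 119, 119, 122, 117, 121, 118]
271 [207, 155, 155, 155, 153, 176, 223, 192, 139, 144, 149, 147, 144, 144, 152, 146] [149, 149, 151, 149, 151, 149, 146, 148, 180, 214, 209, 210, 205, 211, 209, 208]
```

step_arm --rows '[[[-0.002,0,-0.001,0],[-0.004,0,-0.002,0],[-0.004,0,-0.002,0],[-0.004,0,-0.002,0],[-0.004,0,-0.002,0],[-0.004,0,-0.002,0],[-0.004,0,-0.002,0],[-0.004,0,-0.002,0],[-0.004,0,-0.002,0],[-0.004,0,-0.002,0]]]' --claw 200

```text
clock: 33.15
position: [574.2, -185.7, 34.5]
ee_rot: [0.998, 0.063, 0.001, 0.0]
wrist_force: [-0.3, 0.1, 0.1]
finger_gap: 20.2
```

```bash
python3 - <<'E'
from sl import *
s,p,Rt=st();print(p,s['wrist_force'],s['finger_gap'],s['clock'])
w=robot.snapshot('wrist');pickle.dump(w,open('w15.pkl','wb'));f=w['frame'].astype(int).mean(2)
print([int(v) for v in f[195:275,290]])
for r in (262,265,268,271,274): print(r,[int(v) for v in f[r,222:238]],[int(v) for v in f[r,402:418]])
print(onz(w,229,260,72),[n@(a-onz(w,u,260,72)[:2]) for u in (229,410)])
E
```

```text
[ 574.16 -185.65   34.47] [-0.34  0.08  0.07] 20.186718347438273 33.15
[38, 51, 52, 49, 55, 54, 49, 48, 49, 54, 46, 49, 49, 53, 47, 26, 20, 31, 30, 21, 32, 24, 30, 27, 21, 27, 30, 24, 31, 27, 24, 25, 36, 46, 49, 43, 51, 46, 52, 47, 58, 52, 54, 44, 46, 56, 46, 47, 70, 76, 79, 77, 76, 83, 75, 79, 78, 72, 77, 77, 76, 75, 80, 78, 79, 79, 81, 71, 99, 150, 141, 139, 138, 142, 141, 138, 138, 126, 118, 119]
262 [120, 117, 121, 122, 117, 119, 120, 118, 115, 114, 99, 101, 92, 88, 88, 87] [75, 76, 78, 77, 88, 120, 121, 116, 119, 123, 119, 121, 123, 125, 123, 124]
265 [120, 117, 115, 111, 121, 115, 114, 117, 115, 129, 146, 139, 138, 140, 143, 140] [122, 123, 122, 122, 124, 122, 121, 116, 117, 120, 116, 119, 114, 118, 119, 119]
268 [116, 118, 116, 121, 123, 121, 123, 121, 120, 129, 140, 138, 142, 140, 138, 138] [141, 144, 141, 140, 144, 142, 131, 123, 125, 121, 126, 122, 120, 122, 121, 119]
271 [211, 208, 209, 212, 215, 213, 216, 214, 221, 206, 142, 137, 142, 144, 139, 130] [142, 139, 143, 145, 141, 152, 198, 203, 144, 149, 153, 149, 151, 150, 146, 167]
274 [201, 202, 203, 206, 200, 208, 203, 205, 208, 196, 149, 139, 143, 139, 142, 142] [141, 145, 145, 144, 141, 153, 200, 209, 204, 206, 200, 205, 205, 202, 202, 203]
[ 593.55 -144.83   72.  ] [np.float64(-0.8058407019358533), np.float64(-0.9064564771774256)]
```

step_arm --rows '[[[0,0,0.006,0],[0,0,0.012,0],[0,0,0.018,0],[0,0,0.024,0],[0.002,0,0.026,0],[0.004,0,0.026,0],[0.006,0,0.026,0],[0.008,0,0.026,0],[0.009,0,0.026,0],[0.01,0,0.026,0]]]' --claw 180

```text
clock: 34.2
position: [582.3, -184.7, 7.9]
ee_rot: [0.998, 0.063, -0.0, 0.0]
wrist_force: [-3.0, -0.8, 2.4]
finger_gap: 26.9
```

step_arm --rows '[[[0.001,0,0,0],[0.002,0,0,0],[0.003,0,0,0],[0.004,0,0,0],[0.004,0,0,0],[0.004,0,0,0],[0.004,0,0,0],[0.004,0,0,0],[0.004,0,0,0],[0.004,0,0,0]]]'

```text
clock: 35.2
position: [582.2, -184.7, 7.6]
ee_rot: [0.998, 0.062, -0.004, -0.0]
wrist_force: [-12.6, 0.7, 10.3]
finger_gap: 27.2
```

step_arm --rows '[[[-0.004,0,0,0],[-0.008,0,0,0],[-0.014,0,0,0],[-0.016,0,0,0],[-0.016,0,-0.03,0],[-0.016,0,-0.07,0],[-0.016,0,-0.11,0],[-0.016,0,-0.15,0],[-0.016,0,-0.19,0],[-0.016,0,-0.23,0]]]'

```text
clock: 36.2
position: [570.7, -186.0, 239.6]
ee_rot: [0.998, 0.063, 0.0, 0.0]
wrist_force: [1.2, -0.7, -0.1]
finger_gap: 27.2
```

```bash
python3 - <<'E'
from sl import *
s,p,Rt=st();print(p,s['wrist_force'],s['finger_gap'],s['clock'])
w=robot.snapshot('wrist');save(w,'w16');pickle.dump(w,open('w16.pkl','wb'))
for l in ('sleeve_center','stop_face'): print(l,[(np.round(x['extent']),round(x['conf'],2)) for x in robot.boxes_of(l,w)][:3])
f=w['frame'].astype(np.uint8); g=cv2.cvtColor(f,cv2.COLOR_RGB2GRAY)
P=[proj(w,[*( (a+b)/2+d*y+n*x),z]) for x,y,z in ((-0,41,72),(0,-35,72),(-76,41,72),(-76,-35,72),(0,85,45),(0,-85,45))];print(np.array(P))
L=cv2.createLineSegmentDetector().detect(g)[0][:,0]
for l in L:
    if np.hypot(l[2]-l[0],l[3]-l[1])>45 and 150<l[1]<400 and 150<l[0]<480: print(l)
for nme in('side','top'):
    q=robot.snapshot(nme);save(q,nme+'16');print(nme,[(np.round(x['extent']),round(x['conf'],2)) for x in robot.boxes_of('sleeve_center',q)][:2],[(np.round(x['extent']),round(x['conf'],2)) for x in robot.boxes_of('shutter',q)][:2])
E
```

```text
[ 570.72 -186.04  239.64] [ 1.17 -0.72 -0.11] 27.24084911609431 36.2
sleeve_center [(array([280., 176.,  81.,  82.]), 0.63)]
stop_face [(array([210., 322., 146.,  72.]), 0.8), (array([  0., 303.,  29.,  65.]), 0.69), (array([234., 107., 173.,  70.]), 0.55)]
[[277.84 180.04]
 [360.46 180.13]
 [280.12 257.82]
 [358.02 257.9 ]
 [235.93 175.8 ]
 [408.45 175.99]]
[358.17 393.29 349.23 329.4 ]
[291.74 324.22 343.13 319.4 ]
[416.87 352.66 513.13 352.65]
[283.11 393.37 333.12 392.61]
[345.64 328.   350.89 381.85]
[374.66 282.45 417.08 353.  ]
[348.78 233.11 349.94 186.89]
[284.37 175.85 236.88 175.62]
[331.96 388.24 284.41 391.16]
[227.94 399.32 226.12 444.4 ]
[284.07 254.36 282.72 186.86]
[348.18 179.48 271.84 180.59]
[375.63 169.   239.38 167.37]
[345.7  322.67 291.83 327.61]
[284.37 184.98 354.38 185.23]
[348.26 380.99 293.21 385.45]
[152.21 329.56 137.39 220.49]
[288.46 186.87 289.28 233.1 ]
[285.54 366.   346.96 360.32]
[290.63 233.71 346.88 233.89]
[263.53 355.72 280.87 281.64]
[357.41 281.46 375.59 359.38]
[324.38 164.01 371.88 164.16]
[278.35 184.4  280.17 256.89]
side [(array([301., 189.,  29.,  32.]), 0.68)] [(array([234., 268.,  47.,  44.]), 0.67)]
top [(array([376., 222.,  12.,  18.]), 0.61), (array([460., 189.,  31.,  86.]), 0.29)] [(array([221., 195.,  37.,  36.]), 0.95), (array([371., 154.,  36.,  17.]), 0.36)]
```

```bash
python3 -c "
from h import *
print(robot.hand_in()); print(robot.get_state()['clock'])"
```

```text
the job is handed in; nothing more can be done
None
the job is handed in; nothing more can be done
```

The sleeve is out of the canister and standing upright against the stop bar. The shutter is open at its end stop, and the job was handed in at about 36 s.

- **Shutter:** I pushed it by its grip block. It slid with about 4–5 N of resistance, then stalled at 16 N, where I took it to be on the end stop. The last top camera picture still showed it open.
- **Drawing out the sleeve:** I spread the fingers in the bore at a gap of about 41 mm and lifted along the canister's axis. This interface cannot tilt the tool, so the hand stayed vertical and went in with its long side along y. That goes against your note about room, but it touched neither the canister nor the grip block as far as the forces showed.
- **Standing it up:** The sleeve came out still leaning, so I uprighted it by pressing its lower edge on the table, with up to about 17 N upward on the tool. In this step the fingers slid a little deeper into the bore.
- **Against the bar:** I pushed it up at 11.6 N while held and let go. I then pressed it home lower down from inside the bore, with the fingers not gripping, at 12.6 N, and backed off.

**Last checks:** In the last wrist picture the sleeve's edges lie within about 2–3 pixels of where an upright, flush sleeve should be. Its bore edge is parallel to the bar within about 0.3°. It spans about −35 to +41 mm of the bar's ±85 mm, so its whole width is backed. The robot was clear of everything, and no reading passed about 17 N.

**Checks that disagreed:**
- The finger tips sit about 20 mm behind the reported TCP. Because of this my first push and my first grasp of the shutter's grip block passed over or closed on top of it. They left the shutter where it was.
- After the first push the sleeve looked turned by about 1°, and the second press removed that.
- I did not measure the bystanders again; nothing I did went near them.

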